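# Hang the nesting measuring cups from the latch-lid caddy

### The job

Set out the copper measuring cups for the morning's batter: press down the dark steel tab on the bamboo box's cover and slide the cover fully back, then hang every cup that is in the box by its handle loop on the hook of the stand, the largest first and each next smaller one nested into the bowl of the one before it, all mouths towards the hook's free end. When all are hanging, slide the cover fully shut until the tab springs up again. Leave the toaster, the jars and the saucer where they are and do not knock the stand over.

Things in the scene. Friction and masses are not known exactly. Their poses are not given: they have to be found in the camera images.
- box: Bamboo caddy, fixed, 200 (x) x 201 (y) x 157.5 mm high (rail lips; walls 142). Origin: centre of underside; -x = front, +y = left. Behind a 28 mm finger gap at the front lie 4 wells (88 in y x 48 in x), centres x -42 (front row) and +11 mm (rear row), y +46.5 and -46.5; partitions 76 mm high. Stepped floors: all cups stand with hole centres 120 mm above the table. x above 41: roofed, empty.
- cover (a joint): Sliding bamboo cover, top 151 mm above the table. m; 0 shut, 0.135 fully open; moves to the box's +x, stays put (about 1 N friction). Shut, it is locked (2.5 mm play) by dark steel ears standing up in notches of the side rails until the tab is pressed; once it has moved 10 mm the rails keep the ears down. Pushed fully shut (below 0.0025) the ears and tab spring up and lock by themselves.
- tab (a joint): Spring-loaded dark steel release tab on the cover's front edge. m; 0 up, 0.007 fully down (2 N starts it, 6 N fully down). It must be down at least 0.005 for the cover to leave its shut position; it stays at about 0.0045 while the rails hold it down.
- tab_press (a point): Middle of the tab's thumb pad, on its top, 157 mm above the table when up; moves with tab and cover; axes as the box. The pad is 64 mm wide (y), x -11 to +11 mm about this point, 6 mm above the cover's top. Its rear edge (x +11 to +19, 60 mm wide) is a ridge 10 mm high above the pad: push its front face to open, pull its rear face to shut; behind it lies the cover's flat top.
- stand: Hook stand, loose, 1.5 kg: a level square brass arm, 8 x 8 mm, axis 190 mm above the table. Origin: on that axis, 59 mm behind its free end; the arm runs along x from the free end at x = -59 (its last 8 mm turn up, to 12 mm above the axis) to a 12 mm brass post at x = +75 mm (ball top 17 mm above the axis). Marble foot 150 (x) x 110 (y) x 14 mm on the table, centred under x = +20, y = 0.
- hook_tip (a point): Free end of the arm, on its axis, at x = -59 mm in the stand's frame; axes as the stand's.
- toaster: Bystander: cream enamel toaster, fixed, 290 x 165 x 175 mm, with a side lever. Origin: centre of its underside.
- jar_one: Bystander: closed glass preserve jar, amber, 72 mm across, 105 mm high. Origin: centre of its underside.
- jar_two: Bystander: closed glass preserve jar, green, 72 mm across, 105 mm high. Origin: centre of its underside.
- saucer: Bystander: white saucer, 124 mm across, with a demitasse spoon on it, 20 mm high in all. Origin: centre of its underside.
- cup_a: Copper measuring cup, largest of a set of 4 (None if absent). Rectangular bowl 80 wide (y) x 78 long (z) x 40 mm deep (x), walls 2.5, flat handle 18 x 5 mm ending in a loop. Origin: handle mid-plane, bowl's lower end; z up the handle, mouth faces -x at x = -2.5. Front left (+y) well, mouth to the box's -x. Total length 133 mm. Hung free, it leans 5 to 20 degrees, bowl end towards the hook's tip.
- cup_a_hole (a point): Centre of the hole in the loop of that cup, 114 mm above its origin; axes as the cup's. Loop 30 mm wide outside (y), 5 mm thick (x), hole 20 mm wide (y) x 28 mm high (z); its 5 mm end bar is to rest on the hook's arm, this point then being about 10 mm below the arm's axis.
- cup_a_back (a point): Centre of the outer face of that cup's bowl bottom: x = 37.5, y = 0, z = 39 mm in the cup's frame.
- cup_b: Copper measuring cup, second of a set of 4 (None if absent). Rectangular bowl 64 wide (y) x 62 long (z) x 36 mm deep (x), walls 2.5, flat handle 18 x 5 mm ending in a loop. Origin: handle mid-plane, bowl's lower end; z up the handle, mouth faces -x at x = -2.5. Rear left (+y) well, mouth to the box's -x. Total length 125 mm. Hung free, it leans 5 to 20 degrees, bowl end towards the hook's tip.
- cup_b_hole (a point): Centre of the hole in the loop of that cup, 106 mm above its origin; axes as the cup's. Loop 30 mm wide outside (y), 5 mm thick (x), hole 20 mm wide (y) x 28 mm high (z); its 5 mm end bar is to rest on the hook's arm, this point then being about 10 mm below the arm's axis.
- cup_b_back (a point): Centre of the outer face of that cup's bowl bottom: x = 33.5, y = 0, z = 31 mm in the cup's frame.
- cup_c: Copper measuring cup, third of a set of 4 (None if absent). Rectangular bowl 48 wide (y) x 46 long (z) x 32 mm deep (x), walls 2.5, flat handle 18 x 5 mm ending in a loop. Origin: handle mid-plane, bowl's lower end; z up the handle, mouth faces -x at x = -2.5. Front right (-y) well, mouth to the box's -x. Total length 117 mm. Hung free, it leans 5 to 20 degrees, bowl end towards the hook's tip.
- cup_c_hole (a point): Centre of the hole in the loop of that cup, 98 mm above its origin; axes as the cup's. Loop 30 mm wide outside (y), 5 mm thick (x), hole 20 mm wide (y) x 28 mm high (z); its 5 mm end bar is to rest on the hook's arm, this point then being about 10 mm below the arm's axis.
- cup_c_back (a point): Centre of the outer face of that cup's bowl bottom: x = 29.5, y = 0, z = 23 mm in the cup's frame.
- cup_d: Copper measuring cup, smallest of a set of 4 (None if absent). Rectangular bowl 34 wide (y) x 32 long (z) x 28 mm deep (x), walls 2.5, flat handle 18 x 5 mm ending in a loop. Origin: handle mid-plane, bowl's lower end; z up the handle, mouth faces -x at x = -2.5. Rear right (-y) well, mouth to the box's -x. Total length 110 mm. Hung free, it leans 5 to 20 degrees, bowl end towards the hook's tip.
- cup_d_hole (a point): Centre of the hole in the loop of that cup, 91 mm above its origin; axes as the cup's. Loop 30 mm wide outside (y), 5 mm thick (x), hole 20 mm wide (y) x 28 mm high (z); its 5 mm end bar is to rest on the hook's arm, this point then being about 10 mm below the arm's axis.
- cup_d_back (a point): Centre of the outer face of that cup's bowl bottom: x = 25.5, y = 0, z = 16 mm in the cup's frame.
There are look-alikes about, which are no part of the job. Leave any green or red look-alike of the stand alone.

How it is judged:
On the way, in this order (a step that is already met when the one before it is completed fails the run):
1. the cover is fully open (slid back at least 0.125 m) (value of joint cover above 0.125 m), for 0.2 s.
2. the largest cup hangs by its loop on the arm, let go (x of cup_a_hole in the frame of stand between -0.05 and 0.066 m and y of cup_a_hole in the frame of stand between -0.012 and 0.012 m and z of cup_a_hole in the frame of stand between -0.016 and -0.004 m and contact force between the fingers and cup_a below 0.05 N), for 0.3 s.
3. the second cup hangs by its loop on the arm, let go (x of cup_b_hole in the frame of stand between -0.05 and 0.066 m and y of cup_b_hole in the frame of stand between -0.012 and 0.012 m and z of cup_b_hole in the frame of stand between -0.016 and -0.004 m and contact force between the fingers and cup_b below 0.05 N), for 0.3 s.
4. the third cup hangs by its loop on the arm, let go (x of cup_c_hole in the frame of stand between -0.05 and 0.066 m and y of cup_c_hole in the frame of stand between -0.012 and 0.012 m and z of cup_c_hole in the frame of stand between -0.016 and -0.004 m and contact force between the fingers and cup_c below 0.05 N), for 0.3 s.
5. the smallest cup hangs by its loop on the arm, let go (x of cup_d_hole in the frame of stand between -0.05 and 0.066 m and y of cup_d_hole in the frame of stand between -0.012 and 0.012 m and z of cup_d_hole in the frame of stand between -0.016 and -0.004 m and contact force between the fingers and cup_d below 0.05 N), for 0.3 s.
6. the cover is fully shut and the tab is up (value of joint cover below 0.0035 m and value of joint tab below 0.002 m), for 0.2 s.
At the end, for the whole second after the job is handed in: Cover shut (within 3.5 mm), tab up (within 2 mm). Every cup present hangs let go (it may still swing a little, under 0.3 m/s), the arm through its loop (12 mm sideways), largest nearest the post, smallest nearest the tip, each smaller bowl's bottom at least 2 mm inside a larger cup's mouth (all of step 2 and all of step 3 and all of step 4 and all of step 5 and all of step 6 and linear speed of each of cup_a, cup_b, cup_c, cup_d below 0.3 m/s and x of each of cup_b_hole, cup_c_hole, cup_d_hole in the frame of cup_a_hole below -0.002 m and x of each of cup_c_hole, cup_d_hole in the frame of cup_b_hole below -0.002 m and x of cup_d_hole in the frame of cup_c_hole below -0.002 m and x of cup_b_back in the frame of cup_a above 0.002 m and y of cup_b_back in the frame of cup_a between -0.03 and 0.03 m and z of cup_b_back in the frame of cup_a between 0.01 and 0.078 m and ((x of cup_c_back in the frame of cup_a above 0.002 m and y of cup_c_back in the frame of cup_a between -0.03 and 0.03 m and z of cup_c_back in the frame of cup_a between 0.01 and 0.078 m) or (x of cup_c_back in the frame of cup_b above 0.002 m and y of cup_c_back in the frame of cup_b between -0.03 and 0.03 m and z of cup_c_back in the frame of cup_b between 0.01 and 0.062 m)) and ((x of cup_d_back in the frame of cup_a above 0.002 m and y of cup_d_back in the frame of cup_a between -0.03 and 0.03 m and z of cup_d_back in the frame of cup_a between 0.01 and 0.078 m) or (x of cup_d_back in the frame of cup_b above 0.002 m and y of cup_d_back in the frame of cup_b between -0.03 and 0.03 m and z of cup_d_back in the frame of cup_b between 0.01 and 0.062 m) or (x of cup_d_back in the frame of cup_c above 0.002 m and y of cup_d_back in the frame of cup_c between -0.03 and 0.03 m and z of cup_d_back in the frame of cup_c between 0.01 and 0.046 m))); the robot touches nothing.
It fails at once if a jar or the saucer is pushed more than 3 cm away or tipped (distance of any of jar_one, jar_two, saucer from where it was at the start of the episode above 0.03 m or angle between any of jar_one, jar_two, saucer's own z axis and vertical above 0.5 rad).
It fails at once if the toaster is struck (contact force between the arm and toaster above 5 N).
It fails at once if the stand is knocked over (angle between stand's own z axis and vertical above 0.5 rad).
Of cup_a, cup_b, cup_c, cup_d only 2 to 4 are there at a start; the rules pass over those that are not, and their reading is None.
At some moment in a run one of stand may be knocked a few centimetres aside while the robot is not near it.
It also fails if it takes over 210 s, if anything falls off the work surface, if the arm or the gripper's body presses on something with over 40 N, if the wrist force passes 120 N, or if a joint passes its speed limit or range.

### The arm

A 6-joint arm with a two-finger parallel gripper is mounted at the origin on the work surface. World frame = base frame: x ahead of the robot, y to its left, z up, the work surface at z = 0. Lengths are in m, angles in rad, forces in N, time in s.
With the tool pointing down it reaches from about 0.375 to 0.9 m from the base axis. Payload 3.1 kg.
Tool frame: the origin (TCP) lies at the centre of the arm's flange, where the gripper is bolted on; the fingertips stand 173 mm ahead of it and the grasp point (between the pads) lies 155 mm ahead of it (tip_extent is the distance from the TCP to the fingertips, in m); z points along the fingers, y is the direction in which the jaws open and shut (so a half turn about z gives the same grasp; the last joint's range is limited). The gripper opens to 85 mm and grips with 20 to 120 N. Pads are 22 mm wide; open, the fingers measure 114 mm over their backs; the gripper's body (76 mm by 85 mm) begins 54 mm behind the grasp point. The pads swing forward as they close: fully open they stand 13 mm farther back than shut.
Start: joints at [-1.488, 0.527, 1.433, -0, 1.181, -0.178], TCP at [0.162, -0.604, 0.405] pointing down, gripper open.
Joint ranges: [-3.08, 3.08], [-0.75, 2.2], [0.22, 2.44], [-1.43, 4.57], [0, 2.65], [-2.85, 2.85]. Speed limits (rad/s): [2.79, 2.79, 3.14, 3.14, 3.14, 3.14].

### API

Orientations are given as a unit quaternion [x, y, z, w].
In Python, from station import sense, snapshot, sign_off, tip_extent gives the robot as it stands. The module is installed in compiled form; this text tells all that it offers.
- The arm moves only by the tool servo_tool, never from a script. Its argument "rows" is a list of rows, each a list of 3 entries, a list of its own where there are three numbers: the shift along the tool's x, y, z in mm, then the turn about the tool's z in degrees, then the opening, from -1 (shut) to 1 (fully open), so that 0 is half open. A call has 1 to 8 rows; each row is the pose to reach, as a shift and turn from the pose measured when the call began, along the tool's axes at that moment; what a row does not reach only later rows make up. A row lasts 1/10 s, in which the tool goes at most 50 mm and 8.59 degrees, less where a joint would pass 70% of its speed; a pose out of reach is approached as far as the arm can. A call with a gripper value outside its range is refused whole. The fingers move at their own pace and stop on an object; "force" is the grip in N (left out, the last holds). Time passes only in rows, so rows that repeat a pose let the fingers close. It gives the time, the measured TCP pose, the force and the opening at its end, in the units of the state.
- sense(): the state, without advancing time (a new reading comes with each control period).
- snapshot(name): name is "scene" or "top"; returns a dict with "image" (400x640x3 uint8, blue, green, red), "z_map" (400x640 float32, m along the optical axis (not along the pixel's ray), 0 where there is no reading), "vertical_fov" (degrees; the focal length in pixels is half the picture's height over the tangent of half this angle, whatever the lens; pixels are square), "cx", "cy" (the principal point, pixels), "k1" (the pictures are not rectified: a ray, as slopes to the right and down, at radius r is drawn at 1 + k1 r^2 times it, then the intrinsics apply), "cam_to_world" (4x4, takes a point from camera to world coordinates). Camera axes: x right, y down, z forward; pixel columns grow to the right and rows downward; lengths in m; the calibration is good to about 2 mm. A picture is of the moment at which its call begins.
- sign_off(): hands the job in, once; it reports no verdict.
The state is a dict: "t": time; "q": joint angles; "qd": joint speeds; "tau": joint torques, N m; "tcp_pos": TCP position; "tool_rot": TCP orientation; "force": force on the tool from outside, world axes, zero at the start; "ft_torque": the same for the moment, N m; "finger_gap": opening from 0.0 (shut) to 1.0 (fully open).
Only numpy, scipy, OpenCV 4.12 (cv2) and the standard library are available. Lean on these libraries where they do the work, as an engineer would, in place of code of your own. Each camera call takes 0.05 s, during which the arm holds its last target. There are 200 camera calls.

## Working session

There is one attempt and no reset: what is moved stays moved. The work goes in short steps, Python scripts to look and compute and a tool call to move; the robot and the scene stay as the last step left them, time stands still between calls to the robot, and variables do not carry over. Pictures are saved under pics/ and viewed, about 12 in all and at most 16, crops included, and the job is handed in when it is done.

Besides the shell and the picture viewer there is one more tool, called after "Call:" as name(argument=value, ...), one argument or row to a line, values as JSON. servo_tool: Moves the arm, as the interface text tells. Its arguments: {"type":"object","properties":{"rows":{"type":"array"},"force":{"type":"number"}},"required":["rows"]}

```bash
ls; mkdir -p pics; cat > h.py <<'E'
import numpy as np, cv2
from station import sense, snapshot
from scipy.spatial.transform import Rotation as R
def f(s): return 200/np.tan(np.radians(s['vertical_fov'])/2)
def rays(s,uv):
    uv=np.atleast_2d(np.array(uv,float)); F=f(s)
    d=(uv-[s['cx'],s['cy']])/F; p=d.copy()
    for _ in range(20): p=d/(1+s['k1']*(p**2).sum(1,keepdims=True))
    return np.c_[p,np.ones(len(p))]
def plane(s,uv,z):
    r=rays(s,uv)@s['cam_to_world'][:3,:3].T; o=s['cam_to_world'][:3,3]
    return o+r*((z-o[2])/r[:,2])[:,None]
def cloud(s):
    v,u=np.mgrid[:400,:640]; r=rays(s,np.c_[u.ravel(),v.ravel()])*s['z_map'].reshape(-1,1)
    return (r@s['cam_to_world'][:3,:3].T+s['cam_to_world'][:3,3]).reshape(400,640,3)
def proj(s,P):
    T=np.linalg.inv(s['cam_to_world']); c=np.atleast_2d(P)@T[:3,:3].T+T[:3,3]
    p=c[:,:2]/c[:,2:]; p=p*(1+s['k1']*(p**2).sum(1,keepdims=True))
    return p*f(s)+[s['cx'],s['cy']]
def save(name,img,s=None): cv2.imwrite('pics/'+name,img)
E
python3 - <<'E'
from h import *
from station import tip_extent
print(sense(), tip_extent)
for n in('scene','top'):
    s=snapshot(n); save(n+'0.png',s['image']); np.save(n+'0.npy',s,allow_pickle=True)
    print(n,s['vertical_fov'],s['cx'],s['cy'],s['k1'],s['cam_to_world'].round(3).tolist(),(s['z_map']==0).mean())
E
```

```text
pics
{'t': 0.0, 'q': array([-1.48752101e+00,  5.28471895e-01,  1.43392518e+00,  1.68948258e-05,
        1.18138772e+00, -1.78518205e-01]), 'qd': array([ 0.00036672, -0.00107998,  0.00030541, -0.00128465, -0.000879  ,
       -0.00035479]), 'tau': array([ 8.13616934e-04, -4.42352664e+01, -1.78023040e+01, -1.83880552e-04,
        8.35921004e-03,  7.30505150e-07]), 'tcp_pos': array([ 0.16174807, -0.60334413,  0.40372241]), 'tool_rot': array([ 9.91445068e-01,  1.30520020e-01,  5.99793466e-05, -1.09445613e-03]), 'force': array([-0.27063169,  0.60872151,  0.50643004]), 'ft_torque': array([-0.0462932 ,  0.04776355,  0.02432895]), 'finger_gap': 0.9997786740621221} 0.1734
scene 54.70817472894637 319.62755998533515 200.76955590173947 -0.015079946047191737 [[0.17, 0.726, -0.666, 1.33], [0.985, -0.117, 0.124, -0.2], [0.013, -0.678, -0.735, 1.056], [0.0, 0.0, 0.0, 1.0]] 0.004046875
top 51.31597672572729 319.32893126027267 196.70832785945115 -0.02818704248730518 [[-0.019, -0.984, 0.175, 0.181], [-1.0, 0.019, -0.004, -0.009], [0.0, -0.175, -0.985, 1.791], [0.0, 0.0, 0.0, 1.0]] 0.0042734375
```

View pics/scene0.png

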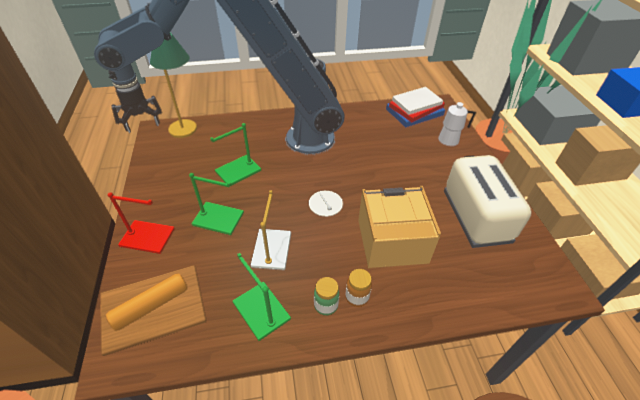

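View pics/top0.png

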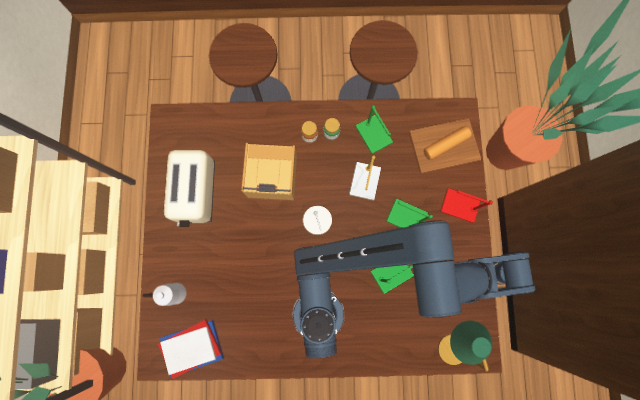

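Scene view: the brass arm on the white marble foot is at about (267,215) with the foot at (271,250). The box is at (398,225) with its dark tab at (394,191). Stand candidates in the scene view: brass/white (270,240), green (238,168), green (217,218), green (260,308), red (145,237). I choose the brass/white one. In the top view it is at (366,180), and the box is at (269,172) with the tab at (266,188).

```bash
python3 - <<'E'
from h import *
S={n:np.load(n+'0.npy',allow_pickle=True).item() for n in('scene','top')}
for n,s in S.items():
    C=cloud(s); im=s['image']; hsv=cv2.cvtColor(im,cv2.COLOR_BGR2HSV)
    # marble foot
    reg=(C[...,2]>.004)&(C[...,2]<.03)&(hsv[...,1]<50)&(hsv[...,2]>150)
    k,l,st,ce=cv2.connectedComponentsWithStats(reg.astype(np.uint8))
    for i in range(1,k):
        if st[i,4]>60: 
            P=C[l==i]; r=cv2.minAreaRect((P[:,:2]*1000).astype(np.float32)); print(n,'white',ce[i].round(),st[i,4],P.mean(0).round(4),np.round(r[0]),np.round(r[1]),round(r[2],1))
    # brass pixels high
    reg=(C[...,2]>.165)&(C[...,2]<.225)&(hsv[...,1]>80)&(hsv[...,0]<32)&(hsv[...,0]>10)&(C[...,0]<1)&(C[...,1]<.1)&(C[...,1]>-.4)
    if reg.any():
        P=C[reg]; r=cv2.minAreaRect((P[:,:2]*1000).astype(np.float32)); print('brass',reg.sum(),P.mean(0),r); m=P[:,:2].mean(0);
        w=np.linalg.svd(P[:,:2]-m)[2][0]; print(w, np.percentile((P[:,:2]-m)@w,[0,5,95,100]))
    # box
    reg=(C[...,2]>.13)&(C[...,2]<.175)&(C[...,1]>0.05)&(C[...,1]<.36)&(C[...,0]>.4)&(C[...,0]<.8)
    k,l,st,ce=cv2.connectedComponentsWithStats(reg.astype(np.uint8))
    for i in range(1,k):
        if st[i,4]>100:
            P=C[l==i]; r=cv2.minAreaRect((P[:,:2]*1000).astype(np.float32)); print('box',ce[i].round(),P.mean(0),r)
    reg=(C[...,2]>.14)&(C[...,2]<.18)&(C[...,1]>0.05)&(C[...,1]<.36)&(C[...,0]>.4)&(C[...,0]<.8)&(hsv[...,2]<90)
    if reg.any():
        P=C[reg];print('tab',reg.sum(),P.mean(0),cv2.minAreaRect((P[:,:2]*1000).astype(np.float32)), np.percentile(P[:,2],[5,50,95]))
s=S['scene']; save('c1.png',cv2.resize(np.hstack([s['image'][150:290,180:320],s['image'][160:300,330:470]]),None,fx=2.8,fy=4*.7,interpolation=cv2.INTER_CUBIC))
E
```

```text
scene white [17. 16.] 193 [-1.5499 -1.6947  0.017 ] [-1568. -1694.] [ 23. 556.] 89.4
scene white [510.   9.] 117 [-1.1952  1.5954  0.0164] [-1209.  1597.] [ 27. 332.] 89.6
scene white [447. 140.] 103 [0.1255 0.5778 0.0172] [122. 579.] [79. 34.] 47.4
scene white [325. 203.] 667 [ 0.3998 -0.0051  0.0157] [399.  -4.] [120. 122.] 83.4
scene white [271. 249.] 1138 [ 0.5728 -0.2159  0.0158] [ 566. -217.] [110. 152.] 75.3
brass 165 [ 0.55571846 -0.22152952  0.19504875] ((421.2406005859375, -271.9235534667969), (572.6614379882812, 135.1136932373047), 7.068904399871826)
[0.99502436 0.09963193] [-0.42584929 -0.06232218  0.06764025  0.14901432]
box [399. 215.] [0.60565975 0.18760413 0.15028009] ((595.1051635742188, 189.6078338623047), (203.5223388671875, 203.66690063476562), 85.43994903564453)
tab 48 [0.52536954 0.19469133 0.16203905] ((521.5023193359375, 225.2414093017578), (126.48767852783203, 22.70004653930664), 85.18818664550781) [0.15637012 0.16222221 0.16854757]
top white [365. 181.] 749 [ 0.5621 -0.2142  0.0139] [ 566. -216.] [110. 153.] 75.5
top white [317. 220.] 626 [ 0.3974 -0.0038  0.0135] [398.  -3.] [119. 119.] 42.8
brass 86 [ 0.59593021 -0.21155014  0.19419578] ((609.4022216796875, -115.51931762695312), (285.8855895996094, 438.8895263671875), 27.493297576904297)
[-0.93434186  0.35637801] [-0.23342739 -0.19510651  0.09261613  0.16529359]
box [268. 169.] [0.59275878 0.19036723 0.14902577] ((595.5650024414062, 190.42648315429688), (203.00083923339844, 203.70062255859375), 85.56263732910156)
tab 8 [0.51731524 0.19897645 0.16281328] ((509.5431213378906, 196.34059143066406), (50.5515251159668, 21.685688018798828), 87.1534652709961) [0.15439864 0.16290478 0.17206276]
```

View pics/c1.png

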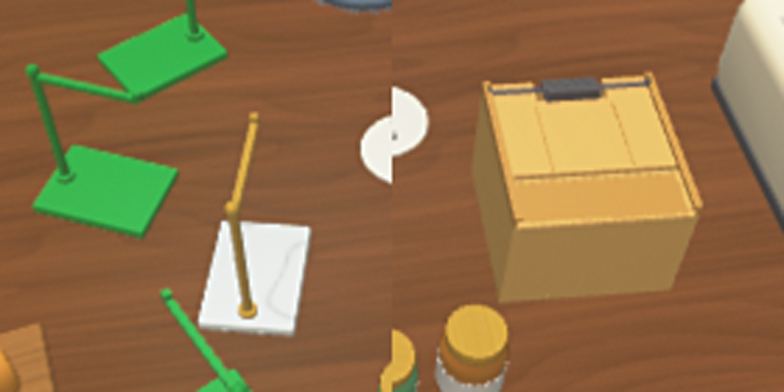

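The crop shows the brass stand: free end at scene (270,192), nearest the robot, and post further away. The box cover is shut, with the dark tab and its bar at scene (394,190). Next I refine the points and check the clearance to the green arms.

```bash
cat >> h.py <<'E'
def fr(o,yaw):  # 2D frame
    c,s_=np.cos(yaw),np.sin(yaw); return np.array(o),np.array([[c,-s_],[s_,c]])
def go(x,y,z,yawdeg,st=None):
    "tool shift (mm) to put the GRASP POINT at x,y,z with tool x at yawdeg"
    st=st or sense(); T=R.from_quat(st['tool_rot']); d=T.inv().apply(np.array([x,y,z+.155])-st['tcp_pos'])*1000
    X=T.apply([1,0,0]); cur=np.degrees(np.arctan2(X[1],X[0])); print('shift',d.round(1),'turn',round((cur-yawdeg+180)%360-180,2),'cur yaw',cur.round(2))
E
python3 - <<'E'
from h import *
S={n:np.load(n+'0.npy',allow_pickle=True).item() for n in('scene','top')}
bo,bR=fr([.5953,.190],np.radians(-4.5)); so,sR=fr([.5466,-.2114],np.radians(-14.6))
for n,s in S.items():
    C=cloud(s); hsv=cv2.cvtColor(s['image'],cv2.COLOR_BGR2HSV)
    L=(C[...,:2]-bo)@bR
    m=(hsv[...,2]<110)&(abs(L[...,1])<.12)&(L[...,0]>-.12)&(L[...,0]<.05)&(C[...,2]>.13)&(hsv[...,1]<120)
    v,u=np.where(m); 
    if n=='scene':
        for a in range(v.min(),v.max()+1): print(a,[(int(b),*hsv[a,b].tolist()[1:], *(1000*np.r_[L[a,b],C[a,b,2]]).round().astype(int).tolist()) for b in u[v==a][::4]])
    g=(hsv[...,0]>45)&(hsv[...,0]<80)&(hsv[...,1]>150)&(C[...,2]>.03); G=(C[...,:2][g]-so)@sR; z=C[...,2][g]
    k=(G[:,0]>-.25)&(G[:,0]<.1)&(abs(G[:,1])<.16); print(n,'green near (stand frame)',np.c_[G[k],z[k]].round(3)[::6].tolist())
    b=(hsv[...,0]>12)&(hsv[...,0]<30)&(hsv[...,1]>90); Ls=(C[...,:2]-so)@sR
    b&=(abs(Ls[...,1])<.03)&(Ls[...,0]>-.08)&(Ls[...,0]<.1)&(C[...,2]>.17)
    v,u=np.where(b); P=plane(s,np.c_[u,v],.194); p=(P[:,:2]-so)@sR; o=np.argsort(p[:,0]); print(n,'arm px on z=.194',(1000*p[o]).round().astype(int).tolist()[::4])
    print([proj(s,[*(so+sR@np.array(q)),h]).round(1).tolist() for q,h in(((-.059,0),.19),((.075,0),.207),((0,0),.19))])
E
```

```text
188 [(393, 50, 107, -99, 2, 157), (397, 42, 104, -94, 13, 161), (401, 24, 106, -95, 27, 159)]
189 [(383, 56, 101, -96, -32, 158), (387, 15, 104, -96, -19, 157), (391, 3, 101, -94, -6, 159), (395, 8, 98, -88, 5, 163), (399, 8, 98, -89, 19, 161), (420, 24, 95, -88, 89, 157)]
190 [(383, 48, 90, -97, -31, 152), (387, 8, 99, -88, -21, 160), (391, 10, 100, -89, -7, 158), (395, 10, 102, -88, 6, 159), (399, 8, 102, -76, 14, 170), (403, 35, 108, -74, 27, 172), (416, 25, 104, -86, 76, 155)]
191 [(382, 43, 107, -92, -36, 153), (387, 10, 105, -74, -25, 171), (391, 7, 103, -75, -12, 169), (395, 10, 105, -71, 0, 172), (399, 10, 106, -74, 14, 168), (403, 8, 102, -70, 26, 171)]
192 [(381, 13, 97, -89, -40, 152), (385, 14, 90, -73, -32, 168), (389, 13, 102, -72, -19, 168), (393, 13, 95, -70, -7, 169), (397, 19, 92, -72, 8, 166), (401, 23, 87, -65, 18, 172)]
193 [(384, 42, 97, -81, -32, 155), (388, 27, 84, -68, -23, 168), (392, 31, 81, -69, -10, 165), (396, 32, 80, -68, 3, 165), (400, 34, 74, -67, 16, 166)]
194 [(384, 71, 94, -78, -32, 153), (388, 31, 73, -72, -21, 159), (392, 22, 69, -68, -9, 162), (
[... 415 characters left out ...]
8, -2], [-14, -4], [-7, 3], [-3, 4], [2, 2], [6, -1], [10, -3], [14, -5], [21, 2], [26, 0], [30, -2], [34, -2], [38, -4], [45, 3], [48, 4], [52, 2], [56, 0], [60, -2], [64, 1], [65, -10], [68, -4], [71, 2], [72, -9], [78, 7], [79, -5], [82, -1], [86, -1], [93, 4]]
[[[271.0, 193.3]], [[262.5, 223.1]], [[267.6, 207.4]]]
top green near (stand frame) [[-0.074, -0.135, 0.197], [-0.081, -0.137, 0.196], [-0.082, -0.146, 0.192], [-0.084, -0.158, 0.195]]
top arm px on z=.194 [[-57, 0], [-45, 2], [-37, 4], [-27, -2], [-20, 0], [-7, -2], [1, 0], [13, 3], [21, 4], [31, -1], [39, 0], [47, -2], [55, 0], [63, 2], [68, -1], [73, -4], [78, -7], [82, -7]]
[[[365.7, 189.8]], [[373.4, 156.4]], [[368.9, 175.5]]]
```

```bash
python3 - <<'E'
from h import *
bo,bR=fr([.5953,.190],np.radians(-4.5)); p=bo+bR@np.array([-.092,0]); print(p); go(*p,.2184,-4.5)
E
```

```text
[0.50358361 0.19721824]
shift [ 537.4 -684.8   31.9] turn 19.5 cur yaw 15.0
```

Call:
servo_tool(
  rows=[
    [[340,-275,0],10,-1],
    [[340,-275,0],10,-1],
    [[340,-275,0],10,-1],
    [[340,-275,0],10,-1],
    [[340,-275,0],19.5,-1],
    [[340,-275,0],19.5,-1],
    [[340,-275,0],19.5,-1],
    [[340,-275,0],19.5,-1],
  ],
  force=60,
)

```text
t: 0.9
tcp_pos: [0.3959, -0.2808, 0.4043]
tool_rot: [0.999, -0.04, -0.0, -0.001]
force: [0.9, -0.0, 0.7]
finger_gap: 0.001
```

```bash
python3 - <<'E'
from h import *
go(.50358,.1972,.2184,-4.5)
E
```

```text
shift [  69.6 -485.    32. ] turn -0.03 cur yaw -4.53
```

Call:
servo_tool(
  rows=[
    [[70,-485,0],0,-1],
    [[70,-485,0],0,-1],
    [[70,-485,0],0,-1],
    [[70,-485,0],0,-1],
    [[70,-485,32],0,-1],
    [[70,-485,32],0,-1],
    [[70,-485,32],0,-1],
    [[70,-485,32],0,-1],
  ],
)

```text
t: 1.7
tcp_pos: [0.4833, 0.1085, 0.3831]
tool_rot: [0.999, -0.039, -0.0, -0.001]
force: [0.1, -1.7, -0.1]
finger_gap: -0.001
```

```bash
python3 - <<'E'
from h import *
go(.50358,.1972,.2184,-4.5)
E
```

```text
shift [ 13.2 -90.    9.9] turn -0.02 cur yaw -4.52
```

Call:
servo_tool(
  rows=[
    [[13,-90,10],0,-1],
    [[13,-90,10],0,-1],
    [[13,-90,10],0,-1],
    [[13,-90,35],0,-1],
    [[13,-90,48],0,-1],
    [[13,-90,54],0,-1],
    [[13,-90,58],0,-1],
    [[13,-90,58],0,-1],
  ],
)

```text
t: 2.5
tcp_pos: [0.5034, 0.1966, 0.3257]
tool_rot: [0.999, -0.04, -0.0, -0.001]
force: [-1.2, -1.3, 4.1]
finger_gap: -0.004
```

Call:
servo_tool(
  rows=[
    [[0,0,3],0,-1],
    [[0,0,3],0,-1],
    [[6,0,3],0,-1],
    [[12,0,3],0,-1],
    [[18,0,3],0,-1],
    [[24,0,2],0,-1],
    [[30,0,1],0,-1],
    [[36,0,0],0,-1],
  ],
)

```text
t: 3.3
tcp_pos: [0.5398, 0.1936, 0.3261]
tool_rot: [0.999, -0.04, 0.0, -0.001]
force: [0.3, -0.8, 0.3]
finger_gap: 0.001
```

```bash
python3 - <<'E'
from h import *
bo,bR=fr([.5953,.190],np.radians(-4.5))
s=snapshot('scene'); np.save('s1.npy',s,allow_pickle=True); save('s1.png',cv2.resize(s['image'][130:290,320:480],None,fx=3.5,fy=3.5))
E
```

```text
(no output)
```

View pics/s1.png

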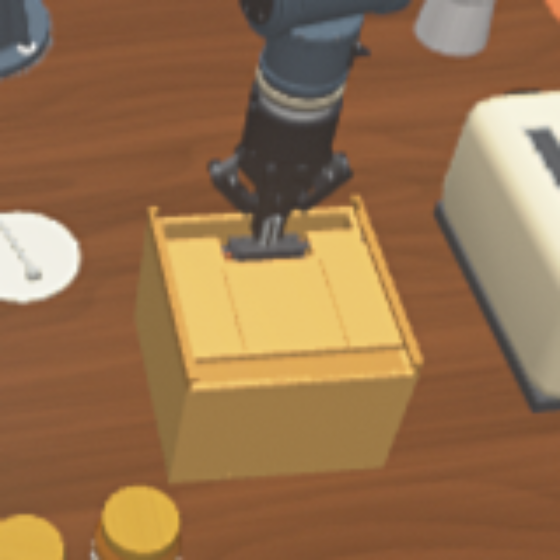

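The crop shows that the cover has moved: tab at crop (265,247), with a gap open in front. I'll keep pushing.

Call:
servo_tool(
  rows=[
    [[15,0,0],0,-1],
    [[30,0,0],0,-1],
    [[45,0,0],0,-1],
    [[60,0,0],0,-1],
    [[75,0,0],0,-1],
    [[88,0,0],0,-1],
    [[98,0,0],0,-1],
    [[98,0,0],0,-1],
  ],
)

```text
t: 4.15
tcp_pos: [0.6398, 0.1857, 0.3261]
tool_rot: [0.999, -0.04, 0.002, -0.001]
force: [0.3, -0.4, 0.3]
finger_gap: -0.002
```

Call:
servo_tool(
  rows=[
    [[3,0,0],0,-1],
    [[6,0,0],0,-1],
    [[9,0,0],0,-1],
    [[10,0,0],0,-1],
  ],
)

```text
t: 4.55
tcp_pos: [0.6453, 0.1854, 0.3243]
tool_rot: [0.999, -0.04, -0.006, -0.001]
force: [-12.7, 1.6, 5.9]
finger_gap: -0.002
```

Call:
servo_tool(
  rows=[
    [[-3,0,-40],0,-1],
    [[-10,0,-90],0,-1],
    [[-60,50,-120],0,-0.2],
    [[-100,100,-120],0,-0.2],
    [[-100,150,-120],0,-0.2],
    [[-100,200,-120],0,-0.2],
    [[-100,220,-120],0,-0.2],
    [[-100,220,-120],0,-0.2],
  ],
)

```text
t: 5.35
tcp_pos: [0.5288, -0.0309, 0.4453]
tool_rot: [0.999, -0.043, -0.006, 0.001]
force: [0.2, 0.6, 0.3]
finger_gap: 0.398
```

```bash
python3 - <<'E'
from h import *
bo,bR=fr([.5953,.190],np.radians(-4.5)); so,sR=fr([.5466,-.2114],np.radians(-14.6))
s=sense(); print(s['finger_gap'],s['tcp_pos'])
for n in('scene','top'):
    s=snapshot(n); np.save(n+'2.npy',s,allow_pickle=True); C=cloud(s)
    b=proj(s,[*bo,.12])[0].astype(int); cr=s['image'][b[1]-50:b[1]+50,b[0]-60:b[0]+60]; save(n+'2.png',cv2.resize(cr,None,fx=5,fy=5)); print(n,b-[60,50])
    L=np.dstack([(C[...,:2]-bo)@bR,C[...,2]])
    hsv=cv2.cvtColor(s['image'],cv2.COLOR_BGR2HSV)
    for nm,c in dict(a=(-.042,.0465),b=(.011,.0465),c=(-.042,-.0465),d=(.011,-.0465)).items():
        m=(abs(L[...,0]-c[0])<.015)&(abs(L[...,1]-c[1])<.025)&(L[...,2]>.105)&(L[...,2]<.15)
        if m.any(): print(n,nm,m.sum(),(L[m].mean(0)*1000).round(1),(np.percentile(L[m],[5,95],axis=0)*1000).round())
E
cd pics; python3 -c "
import cv2,numpy as np
cv2.imwrite('in2.png',cv2.resize(np.vstack([cv2.imread('scene2.png')[:,:],cv2.imread('top2.png')]),None,fx=.6,fy=.6))"
```

```text
0.398404391262907 [ 0.52876622 -0.03086951  0.44532223]
scene [337 168]
scene c 39 [-54.  -45.6 124.2] [[-56. -58. 107.]
 [-51. -30. 142.]]
scene d 30 [ -0.  -50.8 130.4] [[ -2. -65. 113.]
 [  3. -36. 141.]]
top [209 119]
top c 14 [-54.9 -41.8 128.7] [[-57. -54. 106.]
 [-53. -30. 144.]]
top d 15 [  0.2 -50.3 126.1] [[ -3. -62. 106.]
 [  2. -36. 138.]]
```

View pics/in2.png

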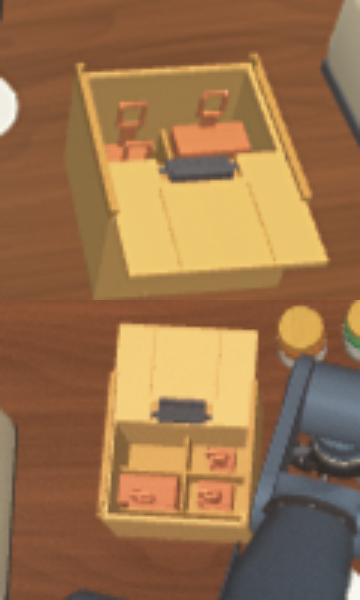

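Scene crop (top half): the large cup's loop is at crop (212,107) and another loop at (130,118). Top view (bottom half): the front-left well holds the largest cup (148,492), front-right holds c (212,495), rear-right holds d (220,458), and rear-left is empty. So b is absent and the order is a, c, d.

```bash
python3 - <<'E'
from h import *
bo,bR=fr([.5953,.190],np.radians(-4.5))
for n in('scene','top'):
    s=np.load(n+'2.npy',allow_pickle=True).item(); C=cloud(s); L=np.dstack([(C[...,:2]-bo)@bR,C[...,2]]); h=cv2.cvtColor(s['image'],cv2.COLOR_BGR2HSV)
    for nm,c in dict(a=(-.058,.0465),c=(-.055,-.0465),d=(0,-.0465)).items():
        m=(abs(L[...,0]-c[0])<.02)&(abs(L[...,1]-c[1])<.025)&(L[...,2]>.108)&(L[...,2]<.15)&((h[...,0]<12)|(h[...,0]>172))&(h[...,1]>90)
        if m.any(): print(n,nm,m.sum(),(L[m].mean(0)*1000).round(1),'x sd',(L[m][:,0].std()*1000).round(1),(np.percentile(L[m],[3,97],axis=0)*1000).round().tolist())
a=bo+bR@np.array([-.063,.0465]); print(a); go(*a,.20,-4.5)
E
```

```text
scene a 27 [-61.3  45.6 123.7] x sd 1.5 [[-64.0, 33.0, 109.0], [-59.0, 61.0, 142.0]]
scene c 24 [-54.5 -44.5 128.8] x sd 1.6 [[-57.0, -58.0, 109.0], [-52.0, -31.0, 143.0]]
scene d 26 [ -0.6 -51.8 130.8] x sd 1.9 [[-5.0, -64.0, 114.0], [2.0, -36.0, 141.0]]
top a 16 [-63.6  47.4 127. ] x sd 1.5 [[-66.0, 34.0, 108.0], [-61.0, 62.0, 144.0]]
top c 11 [-55.5 -45.8 130.3] x sd 1.8 [[-57.0, -59.0, 113.0], [-52.0, -30.0, 144.0]]
top d 9 [ -0.2 -54.9 126. ] x sd 2.1 [[-3.0, -62.0, 110.0], [3.0, -40.0, 138.0]]
[0.53614256 0.24129958]
shift [ -14.3 -268.3   90.6] turn -0.26 cur yaw -4.76
```

Call:
servo_tool(
  rows=[
    [[-14,-268,60],-0.3,0.2],
    [[-14,-268,60],-0.3,0.2],
    [[-14,-268,60],-0.3,0.2],
    [[-14,-268,60],-0.3,0.2],
    [[-14,-268,90],-0.3,0.2],
    [[-14,-268,90],-0.3,0.2],
    [[-14,-268,90],-0.3,0.2],
    [[-14,-268,90],-0.3,0.2],
  ],
)

```text
t: 6.25
tcp_pos: [0.5355, 0.2431, 0.3547]
tool_rot: [0.999, -0.037, -0.007, -0.001]
force: [-0.0, -0.8, 0.1]
finger_gap: 0.602
```

```bash
python3 - <<'E'
from h import *
go(.53614,.2413,.122,-4.5); print(sense()['finger_gap'])
E
```

```text
shift [ 1.9  1.8 77.7] turn 0.28 cur yaw -4.22
0.6019481855265307
```

```bash
cat >> h.py <<'E'
def go(x,y,z,yawdeg):
    "tool shift (mm) to put the GRASP POINT at x,y,z with tool x at yawdeg"
    st=sense(); T=R.from_quat(st['tool_rot']); g=st['tcp_pos']+T.apply([0,0,.155]); d=T.inv().apply(np.array([x,y,z])-g)*1000
    X=T.apply([1,0,0]); cur=np.degrees(np.arctan2(X[1],X[0])); print('grasp',g.round(4),'shift',d.round(1),'turn',round((cur-yawdeg+180)%360-180,2),'zaxis',T.apply([0,0,1]).round(4),'gap mm',round(85*st['finger_gap'],1))
BO,BR=fr([.5953,.190],np.radians(-4.5)); SO,SR=fr([.5466,-.2114],np.radians(-14.6))
E
python3 - <<'E'
from h import *
go(*(BO+BR@[-.063,.0465]),.122,-4.5)
E
```

```text
grasp [0.5333 0.2433 0.1997] shift [ 4.1  1.8 77.7] turn 0.28 zaxis [-0.0144  0.0016 -0.9999] gap mm 51.2
```

Call:
servo_tool(
  rows=[
    [[4,2,30],0.3,0.2],
    [[4,2,60],0.3,0.2],
    [[4,2,78],0.3,0.2],
    [[4,2,78],0.3,0.2],
    [[4,2,78],0.3,-1],
    [[4,2,78],0.3,-1],
    [[4,2,78],0.3,-1],
    [[4,2,78],0.3,-1],
  ],
  force=80,
)

```text
t: 7.05
tcp_pos: [0.5408, 0.2415, 0.2844]
tool_rot: [0.999, -0.04, -0.001, -0.003]
force: [-4.4, 2.0, 29.0]
finger_gap: 0.323
```

Call:
servo_tool(
  rows=[
    [[0,0,-8],0,-1],
    [[0,0,-20],0,-1],
    [[0,0,-40],0,-1],
    [[0,0,-40],0,-1],
  ],
)

```text
t: 7.45
tcp_pos: [0.5418, 0.241, 0.327]
tool_rot: [0.999, -0.041, 0.002, -0.004]
force: [0.9, -0.2, -1.4]
finger_gap: 0.324
```

```bash
python3 - <<'E'
from h import *
go(*(BO+BR@[-.063,.0465]),.32,-4.5); print(sense()['force'])
s=snapshot('scene'); b=proj(s,[*BO,.15])[0].astype(int); save('l1.png',cv2.resize(s['image'][b[1]-80:b[1]+50,b[0]-60:b[0]+60],None,fx=4,fy=4))
E
```

```text
grasp [0.5425 0.2422 0.172 ] shift [  -5.7    0.2 -148.1] turn -0.17 zaxis [ 0.0042  0.0078 -1.    ] gap mm 27.6
[ 0.93644856 -0.15979818 -1.40639227]
```

View pics/l1.png

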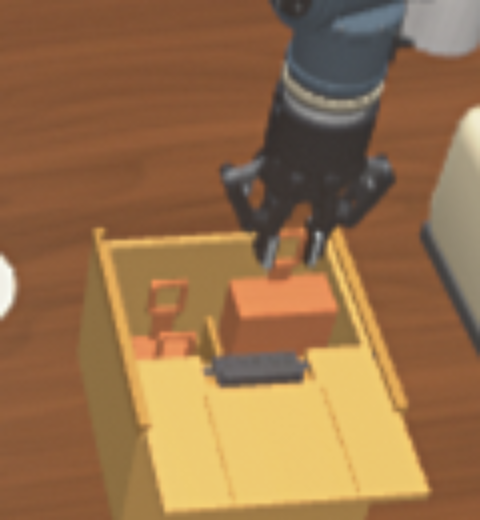

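The crop shows cup a held by its loop and lifted clear of its well (loop at (290,245)), with the other cups undisturbed.

Call:
servo_tool(
  rows=[
    [[0,0,-40],0,-1],
    [[0,0,-90],0,-1],
    [[0,0,-138],0,-1],
    [[-20,0,-140],0,-1],
    [[-45,40,-140],3,-1],
    [[-75,90,-140],6,-1],
    [[-95,140,-140],9,-1],
    [[-105,180,-140],10,-1],
  ],
)

```text
t: 8.3
tcp_pos: [0.4207, 0.0711, 0.4628]
tool_rot: [0.992, -0.127, -0.001, -0.003]
force: [1.0, -0.4, -0.8]
finger_gap: 0.327
```

```bash
cat > stand.py <<'E'
from h import *
def stand():
    for n in('scene','top'):
        s=snapshot(n); C=cloud(s); h=cv2.cvtColor(s['image'],cv2.COLOR_BGR2HSV)
        m=(C[...,2]>.006)&(C[...,2]<.025)&(h[...,1]<60)&(h[...,2]>130)&(C[...,0]>.4)&(C[...,0]<.8)&(C[...,1]<-.08)&(C[...,1]>-.4)
        P=C[m]; k=np.linalg.norm(P[:,:2]-np.median(P[:,:2],0),axis=1)<.11; P=P[k]
        r=cv2.minAreaRect((P[:,:2]*1000).astype(np.float32)); print(n,len(P),np.round(r[0],1),np.round(r[1]),round(r[2],1))
        L=(C[...,:2]-SO)@SR; b=(h[...,0]>12)&(h[...,0]<30)&(h[...,1]>90)&(abs(L[...,1])<.05)&(L[...,0]>-.09)&(L[...,0]<.06)&(C[...,2]>.175)&(C[...,2]<.21)
        v,u=np.where(b)
        if len(u)>8:
            p=(plane(s,np.c_[u,v],.192)[:,:2]-SO)@SR; k=p[:,0]<.06; w=np.polyfit(p[k,0],p[k,1],1); print('  arm in nominal frame: y0 %.1f mm, dyaw %.1f deg, tip x %.1f'%(w[1]*1000,np.degrees(w[0]),p[:,0].min()*1000), len(u))
stand()
E
python3 stand.py; python3 -c "
from h import *
go(*(SO+SR@[-.11,0]),.31,-14.6)"
```

```text
scene 1144 [ 563.9 -216.2] [110. 158.] 75.0
  arm in nominal frame: y0 -1.3 mm, dyaw 1.0 deg, tip x -71.0 107
top 722 [ 566. -216.] [109. 149.] 76.0
  arm in nominal frame: y0 0.9 mm, dyaw 0.4 deg, tip x -56.1 50
grasp [0.4199 0.0689 0.3077] shift [ 85.2 238.6  -3.7] turn -0.47 zaxis [-0.004   0.0053 -1.    ] gap mm 27.8
```

Call:
servo_tool(
  rows=[
    [[85,239,-4],-0.5,-1],
    [[85,239,-4],-0.5,-1],
    [[85,239,-4],-0.5,-1],
    [[85,239,-4],-0.5,-1],
    [[85,239,-4],-0.5,-1],
    [[85,239,-4],-0.5,-1],
    [[85,239,40],-0.5,-1],
    [[85,239,80],-0.5,-1],
  ],
)

```text
t: 9.2
tcp_pos: [0.4405, -0.1844, 0.3801]
tool_rot: [0.992, -0.127, -0.002, -0.002]
force: [0.7, 0.0, -2.2]
finger_gap: 0.324
```

```bash
python3 -c "
from h import *
go(*(SO+SR@[-.11,0]),.203,-14.3); print(sense()['force'])"
```

```text
grasp [ 0.4401 -0.1836  0.2251] shift [ 0.1  0.1 22.1] turn -0.33 zaxis [-0.0025  0.005  -1.    ] gap mm 27.5
[ 0.70357518  0.03982493 -2.23966454]
```

Call:
servo_tool(
  rows=[
    [[0,0,12],-0.3,-1],
    [[0,0,22],-0.3,-1],
    [[0,0,22],-0.3,-1],
  ],
)

```text
t: 9.5
tcp_pos: [0.4404, -0.1835, 0.3566]
tool_rot: [0.992, -0.124, -0.003, -0.003]
force: [0.1, 0.7, -1.1]
finger_gap: 0.323
```

```bash
python3 - <<'E'
from h import *
go(*(SO+SR@[-.11,0]),.203,-14.3)
s=snapshot('scene'); np.save('s3.npy',s,allow_pickle=True); b=proj(s,[*(SO+SR@[-.07,0]),.17])[0].astype(int); print(b)
save('p3.png',cv2.resize(s['image'][b[1]-60:b[1]+60,b[0]-60:b[0]+60],None,fx=5,fy=5,interpolation=cv2.INTER_CUBIC))
print([(q,proj(s,[*(SO+SR@[-.11-.002,q[0]]),q[1]])[0].round(1)-b+60) for q in((0,.194),(0.01,.194),(-.01,.194),(0,.208),(0,.18))])
E
```

```text
grasp [ 0.4396 -0.1824  0.2016] shift [ 0.9  1.1 -1.4] turn 0.0 zaxis [-0.0055  0.0074 -1.    ] gap mm 27.5
[272 195]
[((0, 0.194), array([61.7, 45.4])), ((0.01, 0.194), array([64.8, 45.6])), ((-0.01, 0.194), array([58.6, 45.2])), ((0, 0.208), array([61.3, 42.2])), ((0, 0.18), array([62. , 48.6]))]
```

View pics/p3.png

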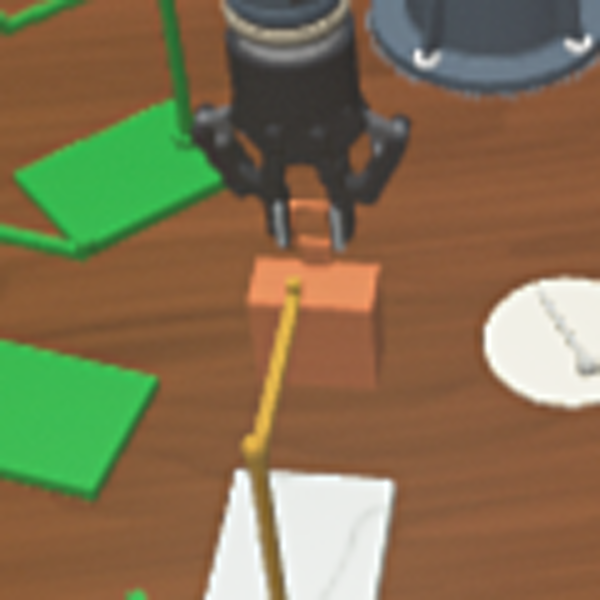

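The crop shows the loop at (310,222), within a pixel or so of the predicted hole centre (308,227), and in line with the brass arm (tip (293,285), post (255,445)). I'll insert past the tip.

Call:
servo_tool(
  rows=[
    [[20,1,-1],0,-1],
    [[35,1,-1],0,-1],
    [[45,1,-1],0,-1],
    [[55,1,-1],0,-1],
    [[65,1,-1],0,-1],
    [[75,1,-1],0,-1],
    [[85,1,-1],0,-1],
    [[85,1,-1],0,-1],
  ],
)

```text
t: 10.35
tcp_pos: [0.5242, -0.2064, 0.3584]
tool_rot: [0.992, -0.124, -0.001, -0.002]
force: [-0.6, 0.3, -0.6]
finger_gap: 0.324
```

```bash
python3 -c "
from h import *
go(*(SO+SR@[.05,0]),.203,-14.3); print(sense()['force'])"
```

```text
grasp [ 0.5239 -0.2056  0.2034] shift [73.4  0.3  0.1] turn 0.02 zaxis [-0.0018  0.0048 -1.    ] gap mm 27.5
[-0.60869919  0.28429885 -0.56919169]
```

Call:
servo_tool(
  rows=[
    [[20,0,0],0,-1],
    [[40,0,0],0,-1],
    [[60,0,0],0,-1],
    [[73,0,0],0,-1],
    [[73,0,6],0,-1],
    [[73,0,11],0,-1],
    [[73,0,13],0,-1],
    [[73,0,13],0,-1],
  ],
)

```text
t: 11.15
tcp_pos: [0.5917, -0.2231, 0.3463]
tool_rot: [0.992, -0.124, -0.007, -0.004]
force: [-10.0, 3.4, 11.9]
finger_gap: 0.325
```

Call:
servo_tool(
  rows=[
    [[-8,0,-3],0,-1],
    [[-16,0,-3],0,-1],
    [[-16,0,-3],0,-1],
    [[-16,0,-3],0,-1],
  ],
)

```text
t: 11.55
tcp_pos: [0.5764, -0.2194, 0.3496]
tool_rot: [0.992, -0.124, -0.007, -0.003]
force: [1.0, -0.9, -1.0]
finger_gap: 0.322
```

```bash
python3 stand.py; python3 -c "
from h import *
go(*(SO+SR@[.03,0]),.189,-14.3); print(sense()['force'])"
```

```text
scene 785 [ 565.7 -216.8] [110. 152.] 75.5
  arm in nominal frame: y0 -2.8 mm, dyaw 1.7 deg, tip x -7.4 54
top 8 [ 494.5 -252.9] [ 6. 31.] 62.0
grasp [ 0.5748 -0.2182  0.1945] shift [1.1 0.6 5.5] turn 0.06 zaxis [-0.0126  0.0084 -0.9999] gap mm 27.0
[-0.15000334  0.25380911 -1.02503791]
```

Call:
servo_tool(
  rows=[
    [[1,0,3],0,-1],
    [[1,0,4.5],0,-1],
    [[1,0,4.5],0,-0.25],
    [[1,0,4.5],0,0],
    [[1,0,4.5],0,0.3],
    [[1,0,4.5],0,0.3],
    [[1,0,4.5],0,0.3],
  ],
)

```text
t: 12.35
tcp_pos: [0.5777, -0.2197, 0.3452]
tool_rot: [0.992, -0.124, -0.007, -0.003]
force: [-0.8, -0.7, -0.2]
finger_gap: 0.65
```

Call:
servo_tool(
  rows=[
    [[0,0,-20],0,0.3],
    [[0,0,-60],0,0.3],
    [[0,0,-100],0,0.3],
    [[-30,-40,-110],-3,0.2],
    [[-60,-80,-110],-6,0.2],
    [[-80,-120,-110],-9.8,0.2],
    [[-80,-160,-110],-9.8,0.2],
    [[-80,-200,-110],-9.8,0.2],
  ],
)

```text
t: 13.15
tcp_pos: [0.55, -0.0055, 0.4579]
tool_rot: [0.999, -0.039, -0.006, -0.004]
force: [1.1, 0.1, -0.1]
finger_gap: 0.601
```

```bash
python3 stand.py; python3 - <<'E'
from h import *
s=snapshot('scene'); b=proj(s,[*SO,.14])[0].astype(int); print(b)
save('p4.png',cv2.resize(s['image'][b[1]-60:b[1]+60,b[0]-60:b[0]+60],None,fx=5,fy=5,interpolation=cv2.INTER_CUBIC))
go(*(BO+BR@[-.059,-.0455]),.20,-4.5)
E
```

```text
scene 775 [ 565.7 -217. ] [110. 153.] 76.2
  arm in nominal frame: y0 -1.3 mm, dyaw 1.0 deg, tip x -71.0 105
top 484 [ 563.6 -215.3] [109. 147.] 75.7
  arm in nominal frame: y0 0.5 mm, dyaw 0.1 deg, tip x -56.1 59
[269 218]
grasp [ 0.5488 -0.0037  0.3026] shift [ -25.8 -150.7  104. ] turn 0.31 zaxis [-0.0117  0.008  -0.9999] gap mm 51.2
```

View pics/p4.png

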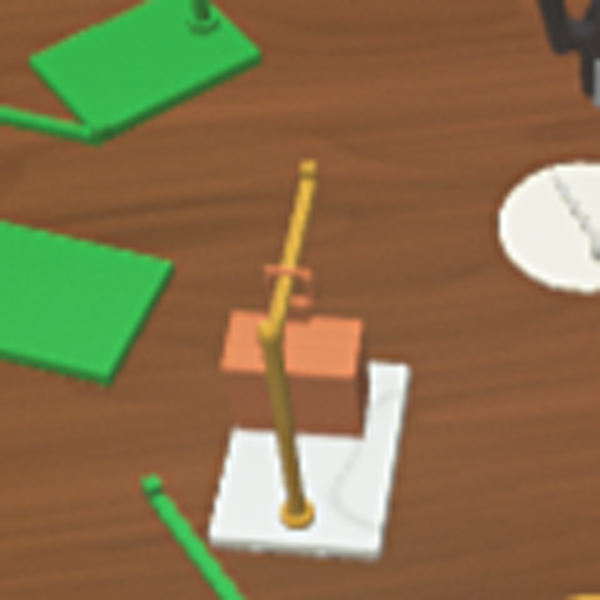

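The crop shows cup a hanging: its end bar on the arm at (288,270), bowl below at (290,370), stand upright, gripper clear. Next is cup c.

Call:
servo_tool(
  rows=[
    [[-26,-151,50],0.3,0.05],
    [[-26,-151,50],0.3,0.05],
    [[-26,-151,50],0.3,0.05],
    [[-26,-151,104],0.3,0.05],
    [[-26,-151,104],0.3,0.05],
    [[-26,-151,104],0.3,0.05],
    [[-26,-151,104],0.3,0.05],
  ],
)

```text
t: 14.0
tcp_pos: [0.5357, 0.1469, 0.3561]
tool_rot: [0.999, -0.04, -0.005, -0.004]
force: [0.4, -0.4, 0.4]
finger_gap: 0.524
```

```bash
python3 - <<'E'
from h import *
go(*(BO+BR@[-.059,-.0445]),.132,-4.5)
E
```

```text
grasp [0.5342 0.1481 0.2012] shift [-0.6 -1.6 69.2] turn -0.09 zaxis [-0.0096  0.0077 -0.9999] gap mm 44.5
```

Call:
servo_tool(
  rows=[
    [[-1,-2,30],0,0.05],
    [[-1,-2,55],0,0.05],
    [[-1,-2,69],0,0.05],
    [[-1,-2,69],0,0.05],
    [[-1,-2,69],0,-1],
    [[-1,-2,69],0,-1],
    [[-1,-2,69],0,-1],
  ],
)

```text
t: 14.7
tcp_pos: [0.5351, 0.1492, 0.2892]
tool_rot: [0.999, -0.04, -0.003, -0.004]
force: [-0.1, -0.5, 5.5]
finger_gap: 0.321
```

```bash
python3 - <<'E'
from h import *
go(*(BO+BR@[-.059,-.0445]),.132,-4.5);print(sense()['force'],sense()['ft_torque'])
E
```

```text
grasp [0.5343 0.1504 0.1342] shift [-1.3  0.2  2.2] turn -0.11 zaxis [-0.0052  0.0076 -1.    ] gap mm 27.3
[-0.07376659 -0.4827558   5.48290048] [-0.17905276  0.02007665 -0.04862315]
```

Call:
servo_tool(
  rows=[
    [[0,0,-40],0,-1],
    [[0,0,-90],0,-1],
    [[0,0,-140],0,-1],
    [[0,0,-180],0,-1],
    [[-30,40,-180],3,-1],
    [[-60,80,-180],6,-1],
    [[-70,130,-180],9.7,-1],
    [[-70,180,-180],9.7,-1],
  ],
)

```text
t: 15.5
tcp_pos: [0.4494, -0.0252, 0.4691]
tool_rot: [0.992, -0.124, -0.003, -0.003]
force: [1.4, -1.0, -0.3]
finger_gap: 0.317
```

```bash
python3 stand.py; python3 - <<'E'
from h import *
go(*(SO+SR@[-.112,0]),.23,-14.3);print(sense()['force'])
E
```

```text
scene 903 [ 565.6 -217. ] [110. 154.] 75.7
  arm in nominal frame: y0 -1.3 mm, dyaw 0.9 deg, tip x -71.0 103
top 447 [ 565.8 -215.7] [110. 152.] 75.8
  arm in nominal frame: y0 0.5 mm, dyaw 0.4 deg, tip x -56.1 57
grasp [ 0.4509 -0.029   0.3142] shift [ 27.3 152.6  83.6] turn -0.44 zaxis [-0.0031  0.0044 -1.    ] gap mm 27.1
[-0.01784188  1.13588812 -1.13461856]
```

Call:
servo_tool(
  rows=[
    [[20,153,0],-0.4,-1],
    [[27,153,0],-0.4,-1],
    [[27,153,0],-0.4,-1],
    [[27,153,20],-0.4,-1],
    [[27,153,60],-0.4,-1],
    [[27,153,100],-0.4,-1],
    [[27,153,106],-0.4,-1],
    [[27,153,106],-0.4,-1],
  ],
)

```text
t: 16.4
tcp_pos: [0.4384, -0.1835, 0.3621]
tool_rot: [0.992, -0.124, -0.003, -0.003]
force: [0.1, -0.0, -0.6]
finger_gap: 0.318
```

```bash
python3 - <<'E'
from h import *
go(*(SO+SR@[-.112,0]),.208,-14.3)
s=snapshot('scene'); b=proj(s,[*(SO+SR@[-.04,0]),.17])[0].astype(int); print(b)
save('p5.png',cv2.resize(s['image'][b[1]-60:b[1]+60,b[0]-60:b[0]+60],None,fx=5,fy=5,interpolation=cv2.INTER_CUBIC))
print([(q,5*(proj(s,[*(SO+SR@[q[0],0]),q[1]])[0]-b+60).round(1)) for q in((-.109,.194),(-.109,.213),(-.109,.175),(-.059,.202),(.02,.197),(.03,.197),(.04,.197))])
E
```

```text
grasp [ 0.4376 -0.1826  0.2071] shift [ 0.7  0.4 -0.9] turn -0.0 zaxis [-0.0051  0.006  -1.    ] gap mm 27.0
[270 202]
[((-0.109, 0.194), array([317.5, 195.5])), ((-0.109, 0.213), array([315.5, 174. ])), ((-0.109, 0.175), array([320. , 216.5])), ((-0.059, 0.202), array([303.5, 243. ])), ((0.02, 0.197), array([281. , 344.5])), ((0.03, 0.197), array([278. , 357.5])), ((0.04, 0.197), array([275., 370.]))]
```

View pics/p5.png

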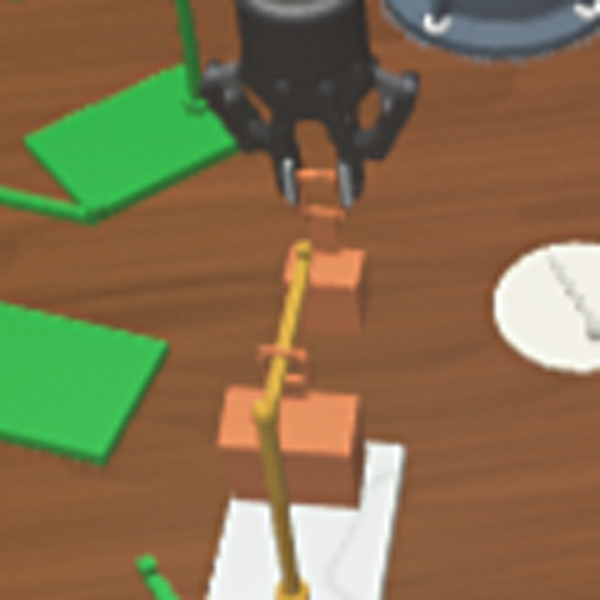

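The crop shows loop c held at (318,193), as predicted, and a's bar on the arm at (283,350), which is x≈+25 mm in the stand frame. I'll pass the tip, lower, then nest c about 17 mm in front of a.

Call:
servo_tool(
  rows=[
    [[20,0,-1],0,-1],
    [[35,0,-1],0,-1],
    [[46,0,-1],0,-1],
    [[57,0,-1],0,-1],
    [[70,0,-1],0,-1],
    [[72,0,4],0,-1],
    [[72,0,10],0,-1],
    [[72,0,10],0,-1],
  ],
)

```text
t: 17.25
tcp_pos: [0.5078, -0.2011, 0.352]
tool_rot: [0.992, -0.124, -0.003, -0.003]
force: [-1.1, 0.6, 0.5]
finger_gap: 0.32
```

```bash
python3 - <<'E'
from h import *
go(*(SO+SR@[.005,0]),.196,-14.3);print(sense()['force'])
E
```

```text
grasp [ 0.507  -0.2002  0.197 ] shift [46.2  1.1  0.7] turn 0.01 zaxis [-0.0052  0.0057 -1.    ] gap mm 27.2
[-1.08614278  0.56796929  0.48284066]
```

Call:
servo_tool(
  rows=[
    [[12,1,1],0,-1],
    [[24,1,1],0,-1],
    [[34,1,1],0,-1],
    [[42,1,1],0,-1],
    [[46,1,1],0,-1],
    [[46,1,2.5],0,-1],
    [[46,1,2.5],0,-1],
  ],
)

```text
t: 17.95
tcp_pos: [0.5521, -0.2133, 0.3492]
tool_rot: [0.992, -0.124, -0.003, -0.003]
force: [-0.3, 0.2, -0.1]
finger_gap: 0.314
```

Call:
servo_tool(
  rows=[
    [[0,0,0.5],0,-0.3],
    [[0,0,0.5],0,-0.15],
    [[0,0,0.5],0,0.1],
    [[0,0,0.5],0,0.3],
    [[0,0,0.5],0,0.3],
    [[0,0,0.5],0,0.3],
  ],
)

```text
t: 18.55
tcp_pos: [0.5521, -0.2133, 0.3487]
tool_rot: [0.992, -0.124, -0.003, -0.002]
force: [0.2, -0.2, -0.1]
finger_gap: 0.646
```

Call:
servo_tool(
  rows=[
    [[0,0,-20],0,0.3],
    [[0,0,-60],0,0.3],
    [[0,0,-100],0,0.3],
    [[-30,-40,-110],-3,0.05],
    [[-60,-80,-110],-6,0.05],
    [[-60,-120,-110],-9.8,0.05],
    [[-60,-160,-110],-9.8,0.05],
    [[-50,-200,-110],-9.8,0.05],
  ],
)

```text
t: 19.35
tcp_pos: [0.5526, -0.006, 0.4603]
tool_rot: [0.999, -0.039, -0.003, -0.003]
force: [1.5, -1.3, -0.2]
finger_gap: 0.528
```

```bash
python3 stand.py; python3 - <<'E'
from h import *
s=snapshot('scene'); b=proj(s,[*SO,.14])[0].astype(int)
save('p6.png',cv2.resize(s['image'][b[1]-60:b[1]+60,b[0]-60:b[0]+60],None,fx=5,fy=5,interpolation=cv2.INTER_CUBIC))
print([(q,5*(proj(s,[*(SO+SR@[q,0]),.198])[0]-b+60).round(1)) for q in(-.02,-.01,0,.01,.02,.03)])
C=cloud(s); L=np.dstack([(C[...,:2]-BO)@BR,C[...,2]]); h=cv2.cvtColor(s['image'],cv2.COLOR_BGR2HSV)
m=(abs(L[...,0])<.03)&(abs(L[...,1]+.0465)<.035)&(L[...,2]>.105)&(L[...,2]<.15)&((h[...,0]<12)|(h[...,0]>172))&(h[...,1]>90)
print('d',m.sum(),(L[m].mean(0)*1000).round(1) if m.any() else '')
go(*(BO+BR@[-.004,-.050]),.20,-4.5)
E
```

```text
scene 891 [ 565.4 -217.2] [111. 155.] 75.3
  arm in nominal frame: y0 -1.3 mm, dyaw 0.9 deg, tip x -71.0 102
top 425 [ 565.2 -215.8] [111. 149.] 76.4
  arm in nominal frame: y0 0.4 mm, dyaw 0.6 deg, tip x -56.1 57
[(-0.02, array([298. , 213.5])), (-0.01, array([295., 226.])), (0, array([292., 238.])), (0.01, array([289. , 250.5])), (0.02, array([286. , 263.5])), (0.03, array([283., 276.]))]
d 19 [ -0.2 -49.9 134.4]
grasp [ 0.5532 -0.0049  0.3049] shift [  23.9 -147.   105.6] turn 0.26 zaxis [-0.0047  0.0055 -1.    ] gap mm 44.5
```

View pics/p6.png

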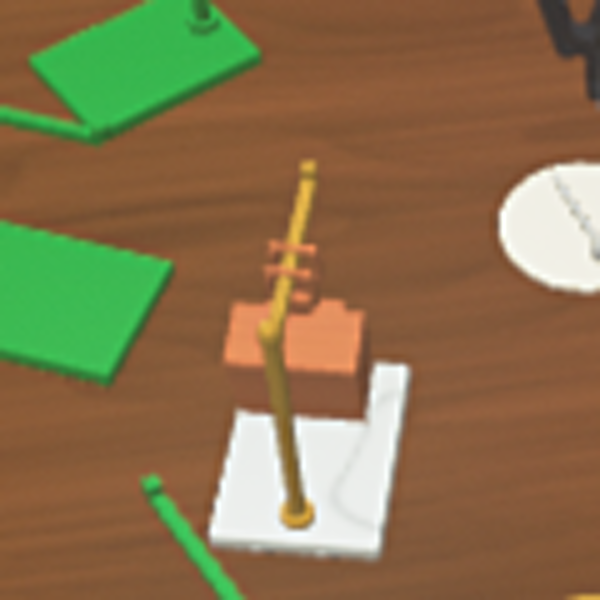

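The crop shows c's bar on the arm at (292,248), x≈+8 mm, and a's bar at (288,271), x≈+26 mm. c's bowl is hidden inside a's. Next is cup d.

Call:
servo_tool(
  rows=[
    [[24,-147,40],0.3,0.05],
    [[24,-147,40],0.3,0.05],
    [[24,-147,40],0.3,0.05],
    [[24,-147,90],0.3,0.05],
    [[24,-147,106],0.3,0.05],
    [[24,-147,106],0.3,0.05],
    [[24,-147,106],0.3,0.05],
  ],
)

```text
t: 20.2
tcp_pos: [0.5886, 0.1385, 0.3548]
tool_rot: [0.999, -0.04, -0.002, -0.002]
force: [0.3, -0.2, 1.0]
finger_gap: 0.523
```

```bash
python3 - <<'E'
from h import *
go(*(BO+BR@[-.003,-.049]),.134,-4.5)
E
```

```text
grasp [0.5879 0.1393 0.1998] shift [ 0.7 -1.8 65.8] turn -0.11 zaxis [-0.0046  0.0051 -1.    ] gap mm 44.4
```

Call:
servo_tool(
  rows=[
    [[1,-2,30],0,0.05],
    [[1,-2,50],0,0.05],
    [[1,-2,66],0,0.05],
    [[1,-2,66],0,0.05],
    [[1,-2,66],0,-1],
    [[1,-2,66],0,-1],
    [[1,-2,66],0,-1],
  ],
)

```text
t: 20.9
tcp_pos: [0.5903, 0.1404, 0.2911]
tool_rot: [0.999, -0.04, -0.0, -0.002]
force: [-0.1, -1.5, 6.7]
finger_gap: 0.323
```

```bash
python3 - <<'E'
from h import *
go(*(BO+BR@[-.003,-.049]),.134,-4.5);print(sense()['force'])
E
```

```text
grasp [0.5902 0.1412 0.1361] shift [-1.7 -0.   2.1] turn -0.12 zaxis [-5.0e-04  4.8e-03 -1.0e+00] gap mm 27.4
[-0.09449698 -1.54602105  6.70635427]
```

Call:
servo_tool(
  rows=[
    [[0,0,-40],0,-1],
    [[0,0,-90],0,-1],
    [[0,0,-140],0,-1],
    [[-20,0,-178],0,-1],
    [[-55,35,-178],3,-1],
    [[-90,70,-178],6,-1],
    [[-120,110,-178],9.7,-1],
    [[-125,160,-178],9.7,-1],
  ],
)

```text
t: 21.7
tcp_pos: [0.4488, -0.0088, 0.4687]
tool_rot: [0.992, -0.124, -0.002, -0.003]
force: [1.4, -0.5, -2.0]
finger_gap: 0.313
```

```bash
python3 stand.py; python3 - <<'E'
from h import *
go(*(SO+SR@[-.110,0]),.210,-14.3);print(sense()['force'])
E
```

```text
scene 887 [ 565.4 -216.7] [110. 154.] 75.9
  arm in nominal frame: y0 -1.3 mm, dyaw 0.6 deg, tip x -71.0 102
top 423 [ 565.  -216.1] [110. 147.] 75.2
  arm in nominal frame: y0 0.4 mm, dyaw 0.6 deg, tip x -56.1 58
grasp [ 0.4516 -0.0134  0.3142] shift [ 32.2 167.8 103.8] turn -0.42 zaxis [ 6.0e-04  2.1e-03 -1.0e+00] gap mm 27.0
[ 0.6200982   0.84307822 -1.11600161]
```

Call:
servo_tool(
  rows=[
    [[20,168,0],-0.4,-1],
    [[32,168,0],-0.4,-1],
    [[32,168,0],-0.4,-1],
    [[32,168,0],-0.4,-1],
    [[32,168,40],-0.4,-1],
    [[32,168,85],-0.4,-1],
    [[32,168,104],-0.4,-1],
    [[32,168,104],-0.4,-1],
  ],
)

```text
t: 22.6
tcp_pos: [0.4392, -0.1832, 0.3624]
tool_rot: [0.992, -0.125, -0.003, -0.003]
force: [-0.4, 0.1, 0.0]
finger_gap: 0.317
```

```bash
python3 - <<'E'
from h import *
go(*(SO+SR@[-.110,0]),.210,-14.3)
s=snapshot('scene'); b=proj(s,[*(SO+SR@[-.04,0]),.17])[0].astype(int); print(b)
save('p7.png',cv2.resize(s['image'][b[1]-60:b[1]+60,b[0]-60:b[0]+60],None,fx=5,fy=5,interpolation=cv2.INTER_CUBIC))
print([(q,5*(proj(s,[*(SO+SR@[q[0],0]),q[1]])[0]-b+60).round(1)) for q in((-.109,.194),(-.109,.213),(-.109,.175),(-.059,.202),(.008,.198))])
E
```

```text
grasp [ 0.4385 -0.1822  0.2074] shift [ 2.   1.  -2.6] turn -0.02 zaxis [-0.0048  0.0065 -1.    ] gap mm 26.9
[270 202]
[((-0.109, 0.194), array([317.5, 195.5])), ((-0.109, 0.213), array([315.5, 174. ])), ((-0.109, 0.175), array([320. , 216.5])), ((-0.059, 0.202), array([303.5, 243. ])), ((0.008, 0.198), array([284.5, 328. ]))]
```

View pics/p7.png

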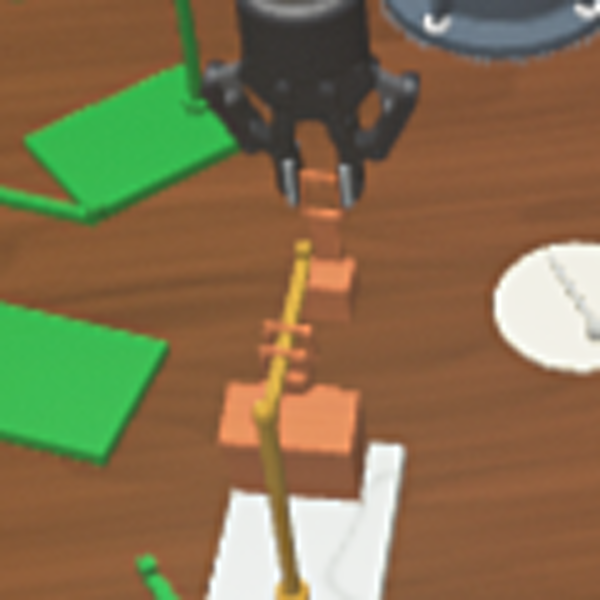

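The crop shows loop d held at (318,195), in line with the arm and at the right height. a and c hang at bar rows 351 and 327.

Call:
servo_tool(
  rows=[
    [[20,1,-2],0,-1],
    [[35,1,-2],0,-1],
    [[46,1,-2],0,-1],
    [[57,1,-2],0,-1],
    [[68,1,-2],0,-1],
    [[70,1,4],0,-1],
    [[70,1,9],0,-1],
    [[70,1,9],0,-1],
  ],
)

```text
t: 23.45
tcp_pos: [0.5068, -0.2014, 0.3537]
tool_rot: [0.992, -0.124, -0.003, -0.003]
force: [0.1, -0.6, -0.6]
finger_gap: 0.316
```

```bash
python3 - <<'E'
from h import *
go(*(SO+SR@[-.010,0]),.196,-14.3);print(sense()['force'])
E
```

```text
grasp [ 0.5061 -0.2005  0.1987] shift [32.   0.5  2.5] turn 0.0 zaxis [-0.0045  0.0059 -1.    ] gap mm 26.9
[ 0.142436   -0.6435424  -0.59710328]
```

Call:
servo_tool(
  rows=[
    [[8,0,1],0,-1],
    [[16,0,1],0,-1],
    [[24,0,1],0,-1],
    [[32,0,1],0,-1],
    [[32,0,1],0,-1],
    [[32,0,3],0,-1],
    [[32,0,4],0,-1],
    [[32,0,4],0,-1],
  ],
)

```text
t: 24.25
tcp_pos: [0.538, -0.2093, 0.3508]
tool_rot: [0.992, -0.124, -0.002, -0.002]
force: [0.1, 1.3, 5.0]
finger_gap: 0.314
```

Call:
servo_tool(
  rows=[
    [[0,0,-0.5],0,-0.3],
    [[0,0,-0.5],0,-0.15],
    [[0,0,-0.5],0,0.1],
    [[0,0,-0.5],0,0.3],
    [[0,0,-0.5],0,0.3],
    [[0,0,-0.5],0,0.3],
  ],
)

```text
t: 24.85
tcp_pos: [0.5379, -0.2093, 0.3511]
tool_rot: [0.992, -0.125, -0.002, -0.002]
force: [0.4, 0.4, -0.2]
finger_gap: 0.647
```

Call:
servo_tool(
  rows=[
    [[0,0,-20],0,0.3],
    [[0,0,-60],0,0.3],
    [[0,0,-100],0,0.3],
    [[0,-40,-110],-3,-1],
    [[0,-80,-110],-6,-1],
    [[0,-120,-110],-9.8,-1],
    [[20,-160,-110],-9.8,-1],
    [[40,-200,-110],-9.8,-1],
  ],
)

```text
t: 25.65
tcp_pos: [0.6267, -0.0244, 0.4622]
tool_rot: [0.999, -0.039, -0.001, -0.002]
force: [1.5, -0.8, -0.1]
finger_gap: -0.001
```

```bash
python3 stand.py; python3 - <<'E'
from h import *
s=snapshot('scene'); t=snapshot('top'); out=[]
for n,q in(('s',s),('t',t)):
    b=proj(q,[*SO,.14])[0].astype(int); out.append(cv2.resize(q['image'][b[1]-50:b[1]+50,b[0]-40:b[0]+40],None,fx=5,fy=5,interpolation=cv2.INTER_CUBIC))
    print([(x,5*(proj(q,[*(SO+SR@[x,0]),.198])[0]-b+[40,50]).round(1)) for x in(-.02,-.01,0,.01,.02,.03)])
save('p8.png',np.hstack(out))
go(*(BO+BR@[.078,0]),.22,-4.5)
E
```

```text
scene 890 [ 565.7 -217.4] [111. 151.] 75.9
  arm in nominal frame: y0 -1.3 mm, dyaw 0.9 deg, tip x -71.0 99
top 402 [ 564.6 -215.9] [110. 146.] 75.6
  arm in nominal frame: y0 0.6 mm, dyaw 0.7 deg, tip x -56.1 56
[(-0.02, array([198. , 163.5])), (-0.01, array([195., 176.])), (0, array([192., 188.])), (0.01, array([189. , 200.5])), (0.02, array([186. , 213.5])), (0.03, array([183., 226.]))]
[(-0.02, array([205. , 259.5])), (-0.01, array([208. , 247.5])), (0, array([210.5, 235. ])), (0.01, array([213.5, 223. ])), (0.02, array([216., 211.])), (0.03, array([218.5, 199. ]))]
grasp [ 0.626  -0.0243  0.3063] shift [  31.5 -210.8   87.1] turn 0.13 zaxis [-0.0039  0.0047 -1.    ] gap mm 0.2
```

View pics/p8.png

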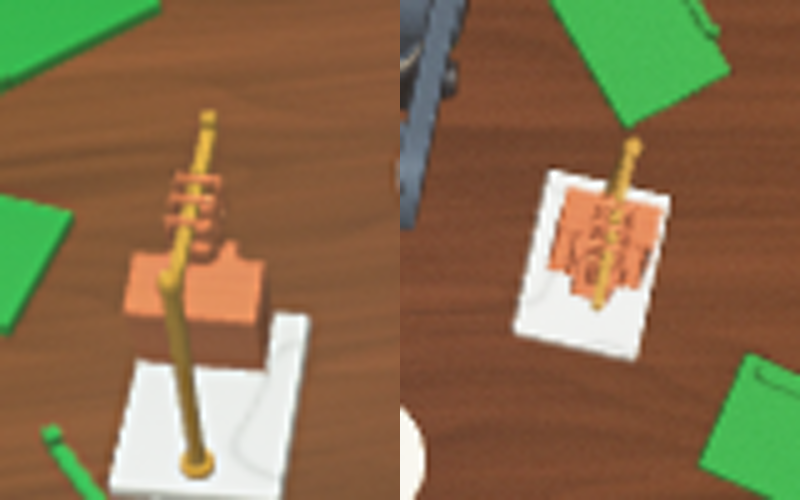

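Crop: three bars rest on the arm at rows 178, 198 and 221, i.e. x≈-8, +8 and +26 mm for d, c and a. The top view at the right shows the bowls stepped inside one another, largest towards the post. Now I'll shut the cover from behind the ridge.

Call:
servo_tool(
  rows=[
    [[38,-211,0],0,-1],
    [[38,-211,0],0,-1],
    [[38,-211,0],0,-1],
    [[38,-211,0],0,-1],
    [[38,-211,40],0,-1],
    [[38,-211,87],0,-1],
    [[38,-211,87],0,-1],
    [[38,-211,87],0,-1],
  ],
)

```text
t: 26.65
tcp_pos: [0.6802, 0.1814, 0.3746]
tool_rot: [0.999, -0.039, -0.003, -0.002]
force: [-0.1, -0.8, 0.5]
finger_gap: -0.001
```

```bash
python3 - <<'E'
from h import *
go(*(BO+BR@[.084,0]),.1739,-4.5); print('tip z',sense()['tcp_pos'][2]-.1734)
s=snapshot('scene'); C=cloud(s); L=np.dstack([(C[...,:2]-BO)@BR,C[...,2]]); h=cv2.cvtColor(s['image'],cv2.COLOR_BGR2HSV)
m=(abs(L[...,1])<.025)&(h[...,2]<110)&(L[...,0]>.03)&(L[...,0]<.08)&(L[...,2]>.145)&(L[...,2]<.172)&(h[...,1]<100)
print(m.sum(),(np.percentile(L[m],[2,50,98],axis=0)*1000).round().tolist())
E
```

```text
grasp [0.6791 0.182  0.2196] shift [ 0.1 -1.2 45.7] turn 0.03 zaxis [-0.0066  0.0041 -1.    ] gap mm -0.1
tip z 0.20116632659146455
86 [[39.0, -23.0, 153.0], [62.0, -5.0, 159.0], [66.0, 22.0, 167.0]]
```

Call:
servo_tool(
  rows=[
    [[0,-1,25],0,-1],
    [[0,-1,40],0,-1],
    [[0,-1,46],0,-1],
    [[0,-1,46],0,-1],
    [[-10,-1,46],0,-1],
    [[-25,-1,46],0,-1],
    [[-40,-1,46],0,-1],
    [[-55,-1,46],0,-1],
  ],
)

```text
t: 27.5
tcp_pos: [0.6266, 0.1867, 0.3323]
tool_rot: [0.999, -0.039, 0.003, -0.002]
force: [4.8, -1.1, -3.4]
finger_gap: -0.001
```

Call:
servo_tool(
  rows=[
    [[-15,0,0],0,-1],
    [[-30,0,0],0,-1],
    [[-45,0,0],0,-1],
    [[-60,0,0],0,-1],
    [[-72,0,0],0,-1],
    [[-78,0,0],0,-1],
    [[-81,0,0],0,-1],
    [[-81,0,0],0,-1],
  ],
)

```text
t: 28.3
tcp_pos: [0.5458, 0.1932, 0.3325]
tool_rot: [0.999, -0.039, 0.003, -0.002]
force: [0.3, 0.1, 4.5]
finger_gap: -0.003
```

```bash
python3 - <<'E'
from h import *
go(*(BO+BR@[-.060,0]),.1739,-4.5); print(sense()['force'])
E
```

```text
grasp [0.5467 0.1939 0.1775] shift [-11.3   0.1   3.6] turn 0.04 zaxis [ 0.0059  0.0046 -1.    ] gap mm -0.2
[0.3231078  0.12504127 4.5137598 ]
```

```bash
python3 - <<'E'
from h import *
s=snapshot('scene'); b=proj(s,[*BO,.15])[0].astype(int); save('p9.png',cv2.resize(s['image'][b[1]-70:b[1]+50,b[0]-60:b[0]+60],None,fx=5,fy=5,interpolation=cv2.INTER_CUBIC))
E
```

```text
(no output)
```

View pics/p9.png

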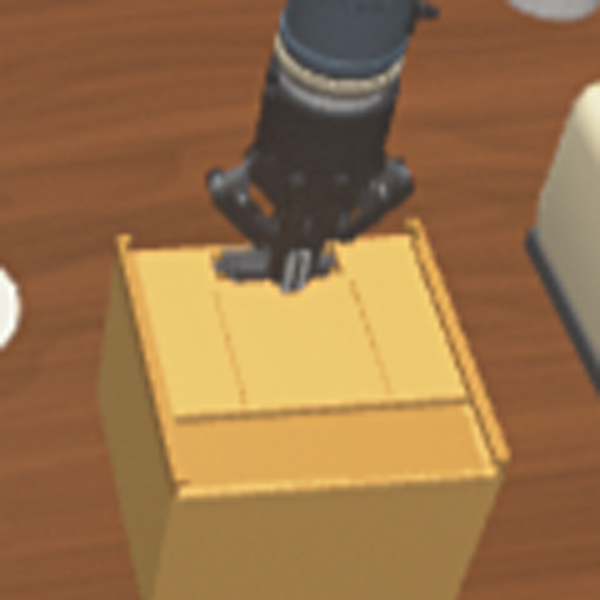

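The finger tips are behind the ridge at (295,270), and the cover is nearly shut with a small gap left at the front. I'll pull the rest.

Call:
servo_tool(
  rows=[
    [[-4,0,0],0,-1],
    [[-8,0,0],0,-1],
    [[-11,0,0],0,-1],
    [[-13,0,0],0,-1],
    [[-15,0,0],0,-1],
    [[-15,0,0],0,-1],
  ],
)

```text
t: 28.95
tcp_pos: [0.5345, 0.1939, 0.3321]
tool_rot: [0.999, -0.039, 0.009, -0.003]
force: [11.7, -2.2, -6.9]
finger_gap: -0.005
```

```bash
python3 - <<'E'
from h import *
go(*(BO+BR@[-.060,0]),.1739,-4.5); print(sense()['force'])
E
```

```text
grasp [0.5373 0.1946 0.1771] shift [-1.9  0.1  3.2] turn 0.03 zaxis [ 0.0181  0.0046 -0.9998] gap mm -0.4
[11.71663337 -2.18728033 -6.94945495]
```

Call:
servo_tool(
  rows=[
    [[6,0,0],0,-1],
    [[10,0,-10],0,-1],
    [[10,0,-60],0,-1],
    [[0,0,-110],0,-1],
    [[-50,40,-120],0,-1],
    [[-60,90,-120],0,-1],
    [[-60,140,-120],0,-1],
    [[-60,160,-120],0,-1],
  ],
)

```text
t: 29.75
tcp_pos: [0.4577, 0.0372, 0.4506]
tool_rot: [0.999, -0.039, 0.008, -0.003]
force: [1.5, 1.0, -0.0]
finger_gap: 0.002
```

```bash
python3 stand.py; python3 - <<'E'
from h import *
s=snapshot('scene'); o=[]
for n,s0 in(('before',np.load('scene0.npy',allow_pickle=True).item()),('now',s)):
    C=cloud(s0); L=np.dstack([(C[...,:2]-BO)@BR,C[...,2]]); h=cv2.cvtColor(s0['image'],cv2.COLOR_BGR2HSV)
    m=(abs(L[...,1])<.028)&(h[...,2]<112)&(L[...,0]>-.11)&(L[...,0]<-.04)&(L[...,2]>.14)&(h[...,1]<100)
    print(n,m.sum(),(np.percentile(L[m],[5,25,50,75,95],axis=0)*1000).round(1).tolist(), [np.where(m)[0].mean().round(2),np.where(m)[1].mean().round(2)])
    k=(abs(abs(L[...,1])-.09)<.012)&(h[...,2]<125)&(L[...,0]>-.11)&(L[...,0]<-.06)&(L[...,2]>.14)&(h[...,1]<90); print(' ears px',k.sum(),L[k][:,2].mean() if k.any() else '')
    o.append(cv2.resize(s0['image'][170:270,345:455],None,fx=3.5,fy=3.5,interpolation=cv2.INTER_CUBIC))
b=proj(s,[*SO,.14])[0].astype(int); save('p10.png',np.hstack(o))
print(sense()['force'],sense()['tcp_pos'])
E
```

```text
scene 889 [ 566.9 -217.5] [110. 152.] 75.4
  arm in nominal frame: y0 -1.2 mm, dyaw 1.0 deg, tip x -71.0 101
top 409 [ 564.4 -215.8] [111. 148.] 76.6
  arm in nominal frame: y0 0.6 mm, dyaw 0.6 deg, tip x -56.1 55
before 125 [[-95.9, -25.4, 156.3], [-88.7, -13.9, 159.1], [-72.1, -0.3, 162.3], [-69.6, 13.3, 168.2], [-67.1, 24.3, 171.0]] [np.float64(191.37), np.float64(394.13)]
 ears px 7 0.1545551695198099
now 124 [[-96.5, -24.7, 156.9], [-90.2, -13.7, 159.1], [-73.0, 0.6, 162.3], [-69.7, 13.1, 167.9], [-67.7, 24.8, 171.3]] [np.float64(191.27), np.float64(394.12)]
 ears px 4 0.15856168726844058
[-0.29516794  0.57266316 -0.03312833] [0.45917386 0.03733827 0.45035366]
```

View pics/p10.png

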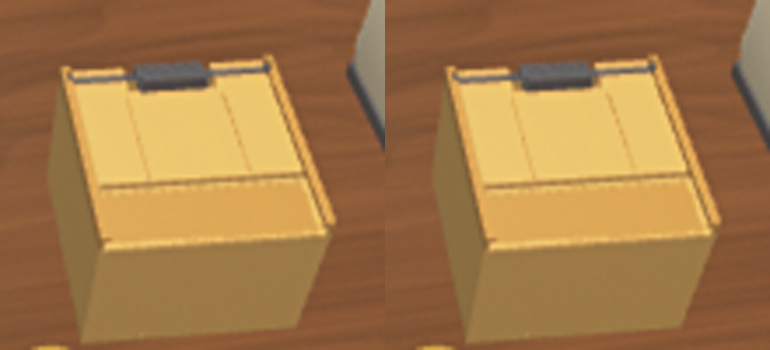

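The box looks the same as at the start: the tab, at (557,75), and its ears are up, and the cover is flush. One last check of the nesting.

```bash
python3 - <<'E'
from h import *
s=snapshot('top'); C=cloud(s); L=np.dstack([(C[...,:2]-SO)@SR,C[...,2]]); h=cv2.cvtColor(s['image'],cv2.COLOR_BGR2HSV)
m=((h[...,0]<12)|(h[...,0]>172))&(h[...,1]>90)&(abs(L[...,0])<.12)&(abs(L[...,1])<.06)&(L[...,2]>.05)&(L[...,2]<.165)
for n,a,b in(('a',.028,.04),('c',.018,.0235),('d',.008,.016)):
    for sg in(1,-1):
        k=m&(L[...,1]*sg>a)&(L[...,1]*sg<b); P=L[k]; print(n,sg,k.sum(),'x rim',(np.sort(P[:,0])[:3]*1000).round().tolist(),'z top',(np.percentile(P[:,2],[50,95])*1000).round())
b=proj(s,[*SO,.14])[0].astype(int); t=snapshot('scene'); c=proj(t,[*SO,.14])[0].astype(int)
save('p11.png',np.hstack([cv2.resize(q['image'][d[1]-30:d[1]+30,d[0]-30:d[0]+30],None,fx=6,fy=6,interpolation=cv2.INTER_CUBIC) for q,d in((s,b),(t,c))]))
E
```

```text
a 1 44 x rim [-7.0, -5.0, -2.0] z top [134. 149.]
a -1 44 x rim [-9.0, -7.0, -2.0] z top [ 91. 145.]
c 1 22 x rim [-20.0, -12.0, -8.0] z top [135. 144.]
c -1 23 x rim [-11.0, -10.0, -8.0] z top [133. 153.]
d 1 22 x rim [-21.0, -20.0, -19.0] z top [126. 147.]
d -1 15 x rim [-20.0, -20.0, -15.0] z top [118. 148.]
```

View pics/p11.png

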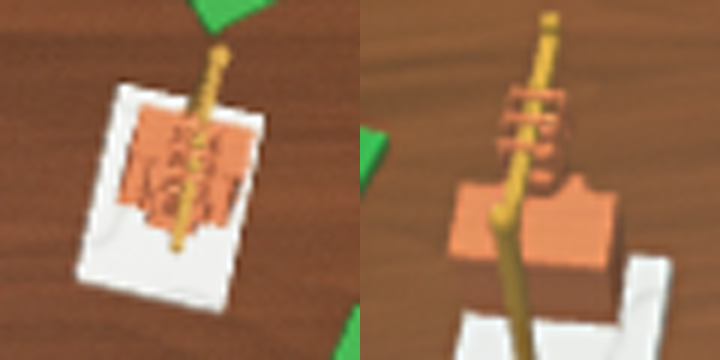

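The view shows three bars on the arm and the bowls stepped inside one another. The rims are about 5–10 mm apart, well under the limits of about 24–27 mm. Handing in.

```bash
python3 -c "
from station import sign_off,sense
print(sense()['force']); print(sign_off())"
```

```text
[-0.21914235 -0.31249762 -0.08261867]
the job is handed in; nothing more can be done
None
```

The job is done and handed in after about 30 s of robot time. I opened the cover, hung every cup in the box on the brass stand's hook and shut the cover again. Three cups were there: a (largest), c and d; the well for b was empty.

**Hanging:** the cups rest on the arm at about +26 mm (a), +8 mm (c) and -8 mm (d) from the stand's origin, largest nearest the post. The bowls sit one inside another, with rims about 5–10 mm apart (a limit of roughly 24–27 mm keeps them nested). The gripper is clear of everything.

**Cover:** its image matches the one from the start, with the tab and ears up. The stand is upright, and its measured position agrees with the start to 1–2 mm. I worked clear of the jars, saucer and toaster but did not measure them again.

**Forces and disagreements:**
- When I lowered the gripper to grip cup a, it stopped about 7 mm high with 29 N, probably with the finger linkage on the box rail. I gripped the next two cups higher.
- Cup a's bowl briefly touched the post with about 10 N because my first target was too deep. I backed off 16 mm before letting go, and the stand had not moved.
- The two cameras disagreed by up to about 2 mm on the stand, and the scene camera put the tip about 15 mm from where the top camera did. I used the given dimensions for the tip; all three loops went on without a snag.

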